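Turn the front divider of a ring binder

ROBOT

A 6-joint arm with a two-finger parallel gripper is mounted at the origin on a cart in front of the work surface, level with it; the furniture and walls round the work are solid. World frame = base frame: x ahead of the robot, y to its left, z up, the work surface at z = 0. Lengths are in mm, angles in rad, forces in N, time in s.
With the tool pointing down it reaches from about 425 to 1125 mm from the base axis. Payload 14.9 kg.
Tool frame: the origin (TCP) lies between the finger pads; the fingertips stand 19 mm ahead of it and the grasp point (between the pads) is the TCP; x points along the fingers, y is the direction in which the jaws open and shut, and the axes are right-handed (so a half turn about x gives the same grasp; the last joint's range is limited). The gripper opens to 91 mm and grips with 3 to 60 N. Pads are 32 mm wide; open, the fingers measure 118 mm over their backs; the gripper's body (76 mm by 178 mm) begins 60 mm behind the grasp point.
Start: joints at [1.185, 0.379, 1.734, -0, 1.028, -0.033], TCP at [241.876, 656.897, 232.932] pointing down, gripper open.
Joint ranges: [-2.77, 2.77], [-0.74, 2.19], [0, 2.66], [-1.06, 4.2], [0.31, 2.87], [-3.08, 3.08]. Speed limits (rad/s): [1.89, 1.89, 2.39, 3.14, 3.14, 3.14].

INTERFACE

Orientations are given as a rotation vector (axis times angle).
In Python, from workcell import manip, optics, job, nets gives the robot as it stands. The module is installed in compiled form; this text tells all that it offers.
- The arm moves only by the tool move_arm, never from a script. Its argument "increments" is a list that holds one entry, the list of rows, each a list of 6 numbers: the shift along the tool's x, y, z in m, then the turn, a rotation vector about the tool's x, y, z in rad. A call has 1 to 12 rows; each row is the pose to reach, as a shift and turn from the pose measured when the call began, along the tool's axes at that moment; what a row does not reach only later rows make up. A row lasts 1/12 s, in which the tool goes at most 41.7 mm and 7.16 degrees, less where a joint would pass 70% of its speed; a pose out of reach is approached as far as the arm can. A call with a gripper value outside its range is refused whole. "gripper" is the finger opening in m, from 0 to 0.0912, set as the call begins (left out, the last holds). The fingers move at their own pace and stop on an object; "grip_force" is the grip in N (left out, the last holds). Time passes only in rows, so rows that repeat a pose let the fingers close. It gives the time, the measured TCP pose, the force and the opening at its end, in the units of the state.
- manip.state(): the state, without advancing time (a new reading comes with each control period).
- optics.snapshot(name): name is "side" or "top" or "wrist"; returns the picture (420x560x3 uint8, red, green, blue); there is no depth.
- optics.calibration(name): a dict with "fx", "fy", "cx", "cy" (pixels), "extrinsics" (4x4, takes a point from world to camera coordinates). Camera axes: x right, y up, looking along -z (the intrinsics and any distortion apply to the point x, -y, -z); pixel columns grow to the right and rows downward; lengths in mm; the calibration is good to about 2 mm. A picture is of the moment at which its call begins: read the wrist's pose just before it. calibration takes no time and is no camera call; for the wrist camera it gives the pose at the moment of the call.
- job.job_done(): hands the job in, once; it reports no verdict.
Trained networks look in the newest picture that a camera, given by its name, has taken for a name from the list of things; names that differ only in an ending like _2 or _b are one class to them, and where a whole thing is asked for, a point or a joint stands for the part that bears it (a point fixed in the world has none). Each returns a list of dicts, best first, with "score" (0 to 1); they miss things now and then, are a little off and sometimes report something else, mostly with a low value. They report only what shows in the picture. A call takes as long as a camera call. They do not tell look-alikes from the thing itself.
- nets.find_in(camera, thing): "rect" ([centre column, centre row, width, height] in pixels, round what is visible of it).
- nets.mark_of(camera, thing): "pixel" ([column, row] in pixels: a listed point, or the origin of a listed thing).
The state is a dict: "time": time; "q": joint angles; "qd": joint speeds; "joint_efforts": joint torques, N m; "tcp_pos": TCP position; "tcp_rot": TCP orientation; "wrist_force": force on the tool from outside, world axes, zero at the start; "torque": the same for the moment, N m; "finger_gap": finger opening in mm.
Only numpy, scipy, OpenCV 4.12 (cv2) and the standard library are available. Lean on these libraries where they do the work, as an engineer would, in place of code of your own. Each camera call takes 0.05 s, during which the arm holds its last target.

TASK

The ring binder on the desk lies open at its first page. Push the eraser off the left-hand page and clear of the binder onto the desk, then put a fingertip under the tab of the front divider (the uppermost one on the right) and turn that divider alone over the rings until it lies flat on the left-hand page. Work gently with the fingertips: pick up and squeeze nothing, and leave the divider below it and the things round about where they are.

Things in the scene. Friction and masses are not known exactly. Their poses are not given: they have to be found in the camera images.
- binder: A grey two-ring binder for A5 sheets, lying open, fixed. Origin: on the desk under the middle of its spine; x runs along the spine away from the reader (the robot's side), y towards the left-hand page, z up. Open covers 234 mm (x) by 376 mm (y), 3 mm thick. On the right a wad of sheets (y -9 to -140 mm, top z = 30 mm) with a fixed third divider half-way up, its tab at x = 81 mm.
- ring_axis (a point): Point on the axis of the two steel rings, 22 mm above the binder's origin. The dividers turn about the line through it along the binder's x. The rings, 38 mm across, stand at x = -35 and 35 mm; their tops are 43 mm above the desk.
- front_divider (a joint): Angle of the front divider, the uppermost cardboard leaf on the right: 0 = flat on the right, pi/2 = upright, pi = flat on the left-hand page. Rigid, 2.5 mm thick, 210 mm along the spine, from 8 to 148 mm off the ring axis, about 75 g. At 0 its underside is 34 mm, at pi its top 11 mm above the desk. Slight friction can hold it upright; past about 110 degrees it falls over slowly by itself.
- front_tab (a point): Middle of the lower outer edge of the front divider's tab, 33.75 mm above the desk while on the right; moves with the leaf. The tab, 44 mm wide along the spine (centre at binder x = -35 mm), stands out 16 mm beyond the leaves and 24 mm beyond the paper, to 164 mm off the ring axis. Nothing is under it but the cover, 31 mm below.
- next_divider (a joint): Turn angle of the next divider, an equal leaf lying 1 mm beneath the front one; 0 = flat on the right. It must stay there.
- next_tab (a point): Middle of the lower outer edge of the next divider's tab, 44 mm wide, centred at binder x = 23 mm (14 mm clear of the front tab along the spine).
- eraser: A blue-and-white eraser, 21 x 52 x 12 mm (x, y, z), about 22 g, lying loose on the left-hand page. Origin at the centre of its underside.
- ink_bottle: Square ink bottle 49 x 48 x 58 mm standing on the desk beyond the binder; origin under its centre. Leave it.
- binder_clip: Black binder clip 32 x 31 x 43 mm standing on the desk beyond the binder; origin under its centre. Leave it.
- left_page (a point): Middle of the left-hand page: a thin wad of loose-leaf sheets, fixed, at binder x -105 to 105 mm, y 10 to 140 mm, top 8 mm above the desk; the cover (3 mm) reaches 12 mm beyond it in x and 48 mm in y.
- letter_opener: Letter opener 17 x 216 x 9 mm lying on the leather desk pad to the left of the binder; origin under its centre, its length along its y axis. Leave it.
Mind the look-alikes: they are no part of the job. Leave any purple or red look-alike of the eraser alone.

How it is judged (in metres and radians):
On the way, in this order (a step that is already met when the one before it is completed fails the run):
1. the eraser is off the binder, the front divider still on the right ((x of eraser in the frame of binder above 0.123 m or x of eraser in the frame of binder below -0.123 m or y of eraser in the frame of binder above 0.194 m or y of eraser in the frame of binder below -0.194 m) and contact force between eraser and binder below 0.05 N and value of joint front_divider below 0.3 rad), for 0.2 s.
2. the front divider is carried over past upright (value of joint front_divider above 1.7 rad), for 0.02 s.
3. the front divider lies flat on the left-hand page (value of joint front_divider above 3.08 rad), for 0.2 s.
At the end, for the whole second after the job is handed in: The front divider lies flat on the left (within 0.06 rad of 3.14), the next divider is still flat on the right (under 0.05 rad), and the eraser rests on the desk or desk pad beside the binder, its centre at least 6 mm outside the covers and not leaning on them (value of joint front_divider above 3.08 rad and value of joint next_divider below 0.05 rad and (x of eraser in the frame of binder above 0.123 m or x of eraser in the frame of binder below -0.123 m or y of eraser in the frame of binder above 0.194 m or y of eraser in the frame of binder below -0.194 m) and contact force between eraser and binder below 0.05 N and contact force between eraser and front_divider below 0.05 N and height (world z) of eraser above -0.02 m and linear speed of eraser below 0.02 m/s); the robot touches nothing.
It fails at once if the eraser is lifted instead of pushed (more than 30 mm above the page) (height (world z) of eraser above 0.038 m).
It fails at once if the front divider or the eraser is squeezed between the fingers or pressed hard (contact force between the fingers and front_divider above 25 N or contact force between the fingers and eraser above 25 N).
It fails at once if the next divider is raised too (value of joint next_divider above 0.3 rad).
It fails at once if the ink bottle, the binder clip or the letter opener is disturbed (distance of any of ink_bottle, binder_clip, letter_opener from where it was at the start of the episode above 0.03 m).
It also fails if it takes over 53 s, if anything falls off the work surface, if the arm or the gripper's body presses on something with over 40 N, if the wrist force passes 120 N, or if a joint passes its speed limit or range.

## Working session

There is one attempt and no reset: what is moved stays moved. The work goes in short steps, Python scripts to look and compute and a tool call to move; the robot and the scene stay as the last step left them, time stands still between calls to the robot, and variables do not carry over. Pictures are saved under pics/ and viewed, and the job is handed in when it is done.

Besides the shell and the picture viewer there is one more tool, called after ">>>" as name(argument=value, ...), one argument or row to a line, values as JSON. move_arm: Moves the arm, as the interface text tells. Its arguments: {"type":"object","properties":{"increments":{"type":"array"},"gripper":{"type":"number"},"grip_force":{"type":"number"}},"required":["increments"]}

```bash
mkdir -p pics
python3 - <<'E'
from workcell import manip, optics, job, nets
import cv2, numpy as np
s=manip.state(); print({k:np.round(v,3).tolist() for k,v in s.items()})
for c in ["top","side"]:
    im=optics.snapshot(c); cv2.imwrite(f"pics/{c}0.png",im[:,:,::-1])
    k=optics.calibration(c); print(c,{a:np.round(b,3).tolist() for a,b in k.items()})
    for t in ["binder","ring_axis","front_tab","next_tab","left_page","eraser","ink_bottle","binder_clip","letter_opener"]:
        print(c,t,[(np.round(d["pixel"],1).tolist(),round(d["score"],2)) for d in nets.mark_of(c,t)][:3])
E
```

```text
{'time': 0.0, 'q': [1.185, 0.379, 1.735, -0.0, 1.028, -0.033], 'qd': [0.001, -0.0, 0.0, -0.0, 0.0, 0.001], 'joint_efforts': [-0.001, -76.373, -43.435, 0.065, 0.042, -0.0], 'tcp_pos': [241.719, 656.545, 232.292], 'tcp_rot': [0.276, 1.553, -0.278], 'wrist_force': [0.185, 0.004, -0.37], 'torque': [0.041, -0.0, 0.02], 'finger_gap': 91.019}
top {'fx': 416.16, 'fy': 416.16, 'cx': 278.798, 'cy': 210.342, 'extrinsics': [[0.007, -1.0, -0.016, 30.128], [0.999, 0.006, 0.053, -596.088], [-0.053, -0.016, 0.998, -992.96], [0.0, 0.0, 0.0, 1.0]]}
top binder [([349.3, 270.0], 0.77)]
top ring_axis [([350.8, 267.3], 0.6)]
top front_tab []
top next_tab [([426.1, 268.3], 0.41)]
top left_page [([318.2, 265.4], 0.63), ([357.7, 153.6], 0.22)]
top eraser [([139.4, 188.5], 0.7), ([311.1, 256.7], 0.58), ([295.8, 165.9], 0.57)]
top ink_bottle [([389.9, 166.0], 0.92)]
top binder_clip [([360.0, 152.3], 0.62), ([319.9, 262.0], 0.2)]
top letter_opener [([177.7, 228.6], 0.93), ([350.0, 272.7], 0.24)]
side {'fx': 413.461, 'fy': 413.461, 'cx': 276.437, 'cy': 214.52, 'extrinsics': [[0.864, -0.503, -0.021, -499.114], [0.282, 0.45, 0.847, -229.935], [-0.417, -0.738, 0.531, -754.477], [0.0, 0.0, 0.0, 1.0]]}
side binder [([259.2, 293.4], 0.91)]
side ring_axis [([258.2, 289.3], 0.84)]
side front_tab [([272.5, 345.1], 0.66)]
side next_tab [([307.1, 342.7], 0.69)]
side left_page [([247.9, 271.2], 0.66), ([273.8, 345.3], 0.41)]
side eraser [([251.9, 266.7], 0.81), ([318.6, 229.3], 0.59)]
side ink_bottle [([384.8, 280.5], 0.79)]
side binder_clip [([375.0, 253.2], 0.49)]
side letter_opener [([222.0, 199.2], 0.54)]
```

View pics/top0.png

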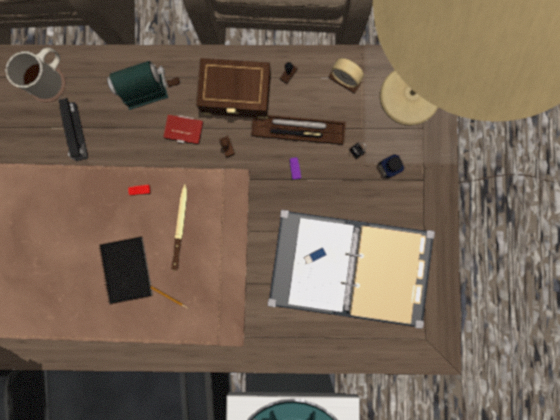

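View pics/side0.png

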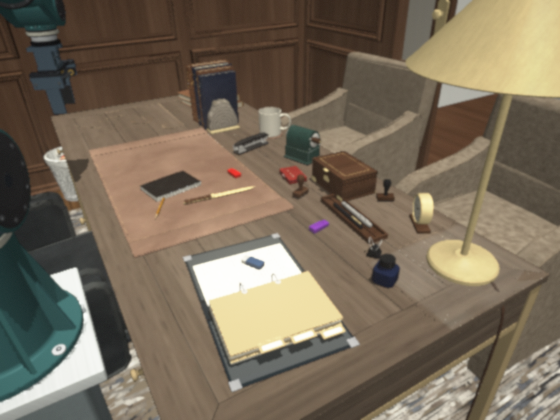

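```bash
cat > h.py <<'E'
import numpy as np, cv2
from workcell import manip, optics, job, nets
def ray(c,px,k=None):
    k=k or optics.calibration(c); E=np.array(k["extrinsics"]); R,t=E[:3,:3],E[:3,3]
    d=np.array([(px[0]-k["cx"])/k["fx"],-(px[1]-k["cy"])/k["fy"],-1.0])
    return -R.T@t, R.T@d
def atz(c,px,z,k=None):
    o,d=ray(c,px,k); return o+d*(z-o[2])/d[2]
def proj(c,p,k=None):
    k=k or optics.calibration(c); E=np.array(k["extrinsics"]); q=E[:3,:3]@np.array(p,float)+E[:3,3]
    return [k["cx"]+k["fx"]*q[0]/-q[2], k["cy"]-k["fy"]*q[1]/-q[2]]
def crop(c,im,x0,y0,x1,y1,f,name):
    cv2.imwrite(name,cv2.resize(im[y0:y1,x0:x1,::-1],None,fx=f,fy=f,interpolation=cv2.INTER_CUBIC))
E
python3 - <<'E'
from h import *
im=cv2.imread("pics/top0.png")[:,:,::-1]; crop("top",im,260,200,450,340,4,"pics/top0c.png")
im=cv2.imread("pics/side0.png")[:,:,::-1]; crop("side",im,170,220,370,400,4-0.7,"pics/side0c.png")
E
```

```text
(no output)
```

View pics/top0c.png

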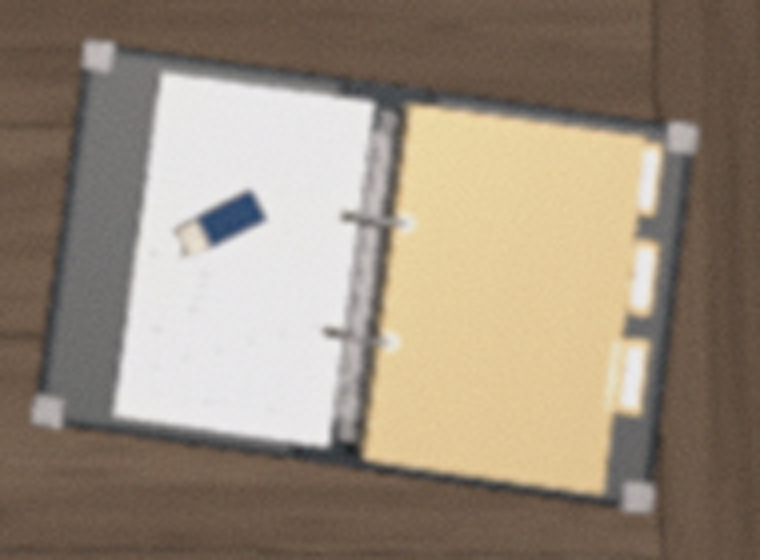

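View pics/side0c.png

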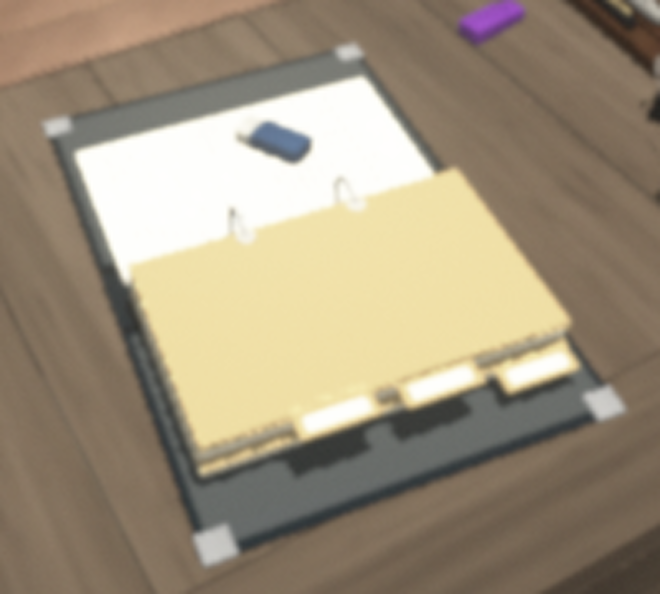

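Run:
```python
from h import *
from scipy.optimize import least_squares
C=[(117,188),(117,-188),(-117,-188),(-117,188)]
T=np.array([(84,40),(699,122),(655,513),(32,425)])/4+np.array([260,200])
S=np.array([(362,45),(626,403),(203,564),(43,122)])/3.3+np.array([170,220])
kt,ks=optics.calibration("top"),optics.calibration("side")
def W(p,x,y,z): c,s=np.cos(p[2]),np.sin(p[2]); return [p[0]+c*x-s*y,p[1]+s*x+c*y,z]
def res(p,w):
    r=[]
    for i,(x,y) in enumerate(C):
        q=W(p,x,y,3)
        if w!=1: r+=list(np.array(proj("top",q,kt))-T[i])
        if w!=0: r+=list(np.array(proj("side",q,ks))-S[i])
    return np.array(r)
for w in (0,1,2):
    o=least_squares(res,[500,-150,0],args=(w,)); print(w,np.round(o.x,3),np.round(o.fun,1))
    p=o.x
E=np.array([[259,190],[177,232],[262,212],[187,258],[268,214],[180,240]])
print("eraser (top net)", atz("top",[311.1,256.7],10,kt), "side", atz("side",[251.9,266.7],8,ks))
e=atz("top",np.array([222,223])/4+[260,200],20,kt);print("eraser centre top",e)
d=e[:2]-p[:2]; c,s=np.cos(p[2]),np.sin(p[2]); print("in binder",c*d[0]+s*d[1],-s*d[0]+c*d[1])
for n,pt in dict(ft=(-35,-164,34),nt=(23,-164,31),ring=(0,0,22),edge=(-105,-148,35),rt1=(35,0,43),rt2=(-35,0,43)).items():
    q=W(p,*pt); t=proj("top",q,kt);print(n,np.round(q,1),np.round((np.array(t)-[260,200])*4,0),np.round((np.array(proj("side",q,ks))-[170,220])*3.3,0))
for nm,px,z in [("ink",(389.9,166),0),("clip",(360,152.3),0),("opener",(177.7,228.6),0),("padedge",(246,270),0),("purple",(295.8,165.9),6),("deskR",(455,300),0),("deskR2",(430,200),0)]: print(nm,np.round(atz("top",px,z,kt)))
for t in ["front_tab","next_tab"]: print(t)
print(atz("side",[272.5,345.1],33.75,ks),atz("side",[307.1,342.7],31,ks))
```

```text
0 [ 4.56228e+02 -1.43687e+02 -1.27000e-01] [ 0.4  0.5 -0.4  0.6 -0.5 -0.7  0.5 -0.3]
1 [ 4.57136e+02 -1.41011e+02 -1.38000e-01] [-1.8 -0.8 -0.1  1.7  0.6 -0.5  0.9 -0.6]
2 [ 4.56496e+02 -1.42307e+02 -1.33000e-01] [ 0.2  0.  -2.2 -0.5 -0.7  0.9  0.3  2.  -1.5 -0.4  1.3  0.4 -0.3 -0.9
  0.5  0. ]
eraser (top net) [484.24657146 -44.8161043   10.        ] side [480.76066977 -59.74354486   8.        ]
eraser centre top [487.17125366 -54.72928747  20.        ]
in binder 18.794359527632746 90.87152428063678
ft [ 400.1 -300.2   34. ] [643. 377.] [345. 429.]
nt [ 457.6 -307.9   31. ] [653. 278.] [449. 397.]
ring [ 456.5 -142.3   22. ] [369. 276.] [296. 223.]
edge [ 332.8 -275.1   35. ] [601. 493.] [201. 450.]
rt1 [ 491.2 -146.9   43. ] [383. 220.] [349. 181.]
rt2 [ 421.8 -137.7   43. ] [367. 339.] [239. 213.]
ink [ 708. -239.    0.]
clip [ 742. -166.    0.]
opener [550. 284.   0.]
padedge [450. 114.   0.]
purple [706.  -7.   6.]
deskR [ 382. -394.   -0.]
deskR2 [ 624. -336.   -0.]
front_tab
next_tab
[ 402.3617998  -289.42864474   33.75      ] [ 455.89130753 -313.1892465    31.        ]
```

```bash
cat >> h.py <<'E'
from scipy.spatial.transform import Rotation as Ro
B=np.array([456.3,-143.2]); YAW=-0.129
def bw(x,y,z):
    c,s=np.cos(YAW),np.sin(YAW); return np.array([B[0]+c*x-s*y,B[1]+s*x+c*y,z])
def wb(p):
    c,s=np.cos(YAW),np.sin(YAW); d=np.array(p[:2])-B; return np.array([c*d[0]+s*d[1],-s*d[0]+c*d[1]])
def mk(xd,yd):
    x=np.array(xd,float);x/=np.linalg.norm(x); y=np.array(yd,float); y-=x*(x@y); y/=np.linalg.norm(y)
    return np.stack([x,y,np.cross(x,y)],1)
def row(R,p,s=None,base=None):
    if base is None:
        s=s or manip.state(); base=(Ro.from_rotvec(s["tcp_rot"]).as_matrix(),np.array(s["tcp_pos"]))
    Rc,pc=base
    return np.round(np.r_[Rc.T@(np.array(p)-pc)/1000, Ro.from_matrix(Rc.T@R).as_rotvec()],3).tolist()
def best(xd,yd,Rc):
    A,C=mk(xd,yd),mk(xd,-np.array(yd,float))
    f=lambda M:np.linalg.norm(Ro.from_matrix(Rc.T@M).as_rotvec())
    return A if f(A)<f(C) else C
E
python3 - <<'E'
from h import *
s=manip.state();Rc=Ro.from_rotvec(s["tcp_rot"]).as_matrix();print(np.round(Rc,2))
kt=optics.calibration("top")
pts=[(250,190),(268,217),(188,257),(175,232)]
W=[atz("top",np.array(q)/4+[260,200],18,kt)[:2] for q in pts];print(np.round(W,1))
c=np.mean(W,0); l=(W[3]+W[2]-W[0]-W[1])/2; print("c",c,"L",np.linalg.norm(l),np.linalg.norm(W[0]-W[1]),np.degrees(np.arctan2(l[1],l[0])),wb(c))
l/=np.linalg.norm(l); p=np.array([l[1],-l[0]]); print("push dir",p)
st=c-p*45
R=best([0,0,-1],[l[0],l[1],0],Rc)
print(st,row(R,[*st,110]),row(R,[*st,31]),wb(st))
E
```

```text
[[ 0.    0.35  0.94]
 [-0.    0.94 -0.35]
 [-1.   -0.    0.  ]]
[[506.9 -71.6]
 [490.9 -82.5]
 [466.6 -34.5]
 [481.5 -26.7]]
c [486.46245425 -53.83033519] L 52.6878937668608 19.38042493453615 118.19692730199793 [18.41509684 92.50726913]
push dir [0.88132879 0.4725035 ]
[446.80265856 -75.09299274] [0.123, -0.616, 0.445, -0.845, 0.0, 0.0] [0.202, -0.616, 0.445, -0.845, 0.0, 0.0] [-18.17988511  66.31934642]
```

>>> move_arm(
  increments=[
    [[0.0,-0.04,0.03,-0.06,0,0],[0.0,-0.08,0.06,-0.12,0,0],[0.0,-0.12,0.087,-0.18,0,0],[0.0,-0.16,0.116,-0.24,0,0],[0.0,-0.2,0.145,-0.3,0,0],[0.0,-0.24,0.173,-0.35,0,0],[0.0,-0.28,0.202,-0.4,0,0],[0.0,-0.31,0.224,-0.45,0,0],[0.0,-0.34,0.246,-0.5,0,0],[0.0,-0.37,0.267,-0.55,0,0],[0.0,-0.4,0.289,-0.6,0,0],[0.0,-0.43,0.311,-0.65,0,0]],
  ],
  gripper=0.025,
)

```text
time: 2.0
tcp_pos: [376.8, 173.7, 233.3]
tcp_rot: [-0.235, 1.557, 0.236]
wrist_force: [0.9, 0.5, -0.2]
finger_gap: 25.0
```

Run:
```python
from h import *
s=manip.state();Rc=Ro.from_rotvec(s["tcp_rot"]).as_matrix();print(s["tcp_pos"],s["time"],s["finger_gap"],s["q"])
R=best([0,0,-1],[-.473,.881,0],Rc)
print(row(R,[446.8,-75.1,110]),row(R,[446.8,-75.1,31]))
```

```text
[376.80378904 173.6527342  233.27038528] 2.0 25.021281209298976 [ 3.75668330e-01 -9.93238064e-02  2.28706774e+00 -2.22367795e-05
  9.52894733e-01 -1.49522930e+00]
[0.123, -0.258, -0.007, -0.193, 0.001, 0.0] [0.202, -0.258, -0.007, -0.193, 0.001, 0.0]
```

>>> move_arm(
  increments=[
    [[0.01,-0.04,-0.001,-0.06,0,0],[0.03,-0.08,-0.002,-0.12,0,0],[0.05,-0.12,-0.003,-0.193,0,0],[0.07,-0.16,-0.004,-0.193,0,0],[0.09,-0.2,-0.005,-0.193,0,0],[0.11,-0.23,-0.006,-0.193,0,0],[0.13,-0.258,-0.007,-0.193,0,0],[0.15,-0.258,-0.007,-0.193,0,0],[0.17,-0.258,-0.007,-0.193,0,0],[0.17,-0.258,-0.007,-0.193,0,0]],
  ],
)

```text
time: 2.83
tcp_pos: [444.8, -75.1, 60.5]
tcp_rot: [-0.384, 1.539, 0.387]
wrist_force: [-0.8, 0.2, -0.6]
finger_gap: 24.6
```

Run:
```python
from h import *
s=manip.state();print(s["tcp_pos"],s["time"],s["wrist_force"])
R=best([0,0,-1],[-.473,.881,0],Ro.from_rotvec(s["tcp_rot"]).as_matrix())
print(row(R,[446.8,-75.1,30]))
im=optics.snapshot("wrist"); cv2.imwrite("pics/w1.png",im[:,:,::-1]); 
im=optics.snapshot("side"); crop("side",im,140,160,400,360,3,"pics/s1.png")
```

```text
[444.78119454 -75.06442911  60.46512211] 2.8333 [-0.79521467  0.22075082 -0.59214575]
[0.03, -0.001, 0.002, -0.001, -0.002, -0.003]
```

View pics/w1.png

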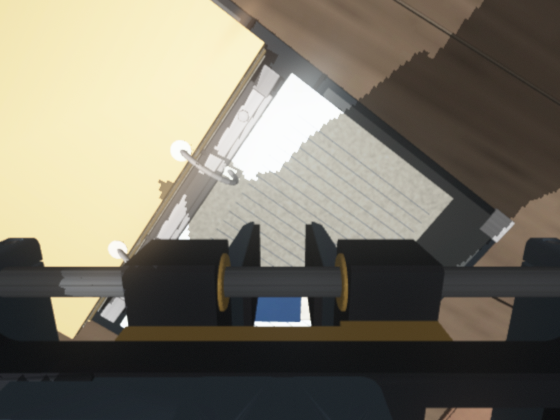

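View pics/s1.png

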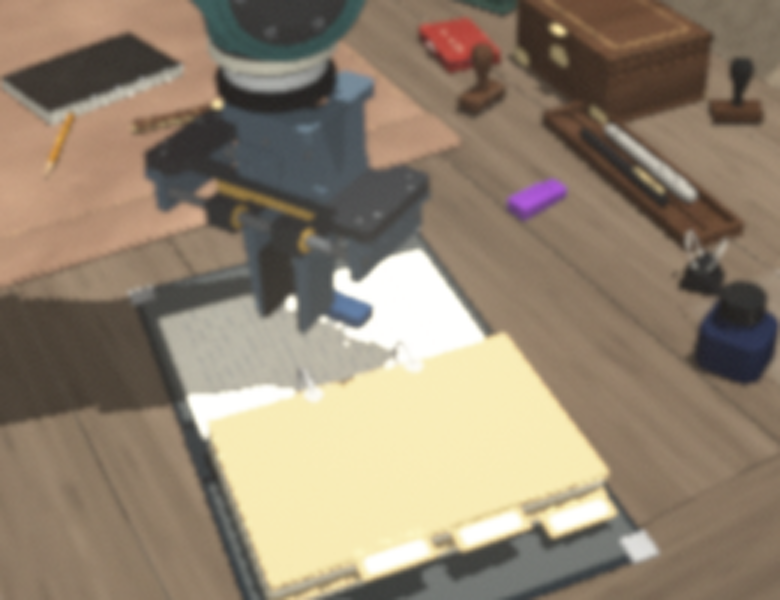

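>>> move_arm(
  increments=[
    [[0.015,0,0,0,0,0],[0.03,0,0.002,0,0,0],[0.03,0,0.004,0,0,0],[0.03,0,0.012,0,0,0],[0.03,0,0.02,0,0,0],[0.03,0,0.028,0,0,0],[0.03,0,0.036,0,0,0],[0.03,0,0.044,0,0,0],[0.03,0,0.052,0,0,0],[0.03,0,0.06,0,0,0]],
  ],
)

```text
time: 3.77
tcp_pos: [499.9, -45.8, 33.4]
tcp_rot: [-0.386, 1.536, 0.387]
wrist_force: [-0.5, -0.2, 0.5]
finger_gap: 24.8
```

Run:
```python
from h import *
s=manip.state();print(s["tcp_pos"],wb(s["tcp_pos"]),s["time"],s["wrist_force"])
im=optics.snapshot("side"); crop("side",im,140,160,400,360,3,"pics/s2.png")
```

```text
[499.93770367 -45.78596784  33.42191575] [ 30.74353319 102.21828609] 3.7667 [-0.50860585 -0.17418771  0.45762826]
```

View pics/s2.png

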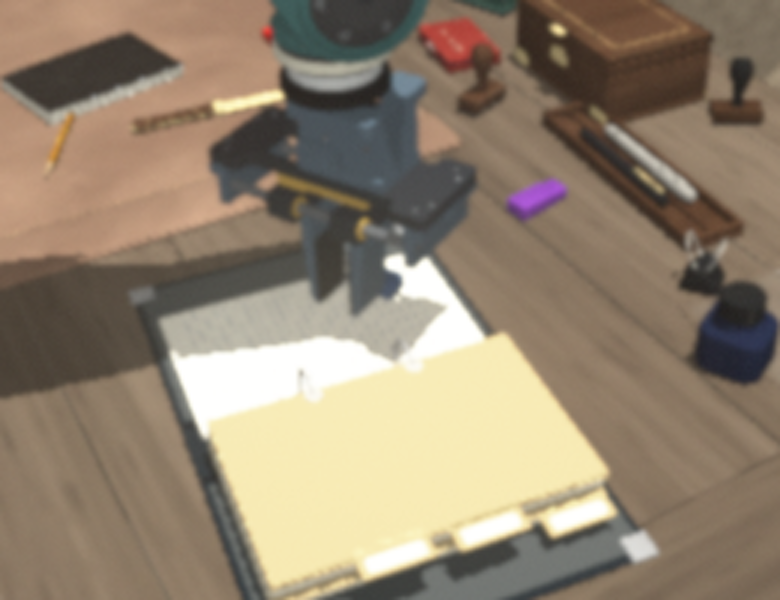

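Run:
```python
from h import *
s=manip.state();Rc=Ro.from_rotvec(s["tcp_rot"]).as_matrix();print(np.round(Rc,3),wb([608.5,11.6]))
R=best([0,0,-1],[-.473,.881,0],Rc)
for d,z in [(10,31),(70,31),(80,30),(100,25),(125,25)]: print(row(R,[499.9+.881*d,-45.8+.473*d,z]))
```

```text
[[ 0.001 -0.474  0.881]
 [ 0.001  0.881  0.474]
 [-1.     0.     0.001]] [131.02151359 173.09316271]
[0.003, 0.0, 0.009, 0.001, 0.001, -0.0]
[0.003, 0.0, 0.069, 0.001, 0.001, -0.0]
[0.004, 0.0, 0.079, 0.001, 0.001, -0.0]
[0.009, 0.0, 0.099, 0.001, 0.001, -0.0]
[0.009, 0.0, 0.124, 0.001, 0.001, -0.0]
```

>>> move_arm(
  increments=[
    [[0.003,0,0.01,0,0,0],[0.003,0,0.02,0,0,0],[0.003,0,0.03,0,0,0],[0.003,0,0.04,0,0,0],[0.003,0,0.05,0,0,0],[0.003,0,0.06,0,0,0],[0.003,0,0.07,0,0,0],[0.004,0,0.078,0,0,0],[0.005,0,0.085,0,0,0],[0.006,0,0.092,0,0,0],[0.007,0,0.098,0,0,0],[0.008,0,0.1,0,0,0]],
  ],
)

```text
time: 4.82
tcp_pos: [590.1, 2.2, 25.6]
tcp_rot: [-0.387, 1.535, 0.387]
wrist_force: [-0.0, 0.4, -1.1]
finger_gap: 25.1
```

Run:
```python
from h import *
s=manip.state();print(s["tcp_pos"],wb(s["tcp_pos"]),s["time"],s["wrist_force"])
im=optics.snapshot("side"); crop("side",im,140,160,400,360,3,"pics/s3.png")
im=optics.snapshot("top"); crop("top",im,230,140,430,290,4,"pics/t3.png")
```

```text
[590.0999716    2.19020585  25.59548428] [113.98487003 161.39452829] 4.8167 [-0.02194771  0.35348433 -1.06236498]
```

View pics/s3.png

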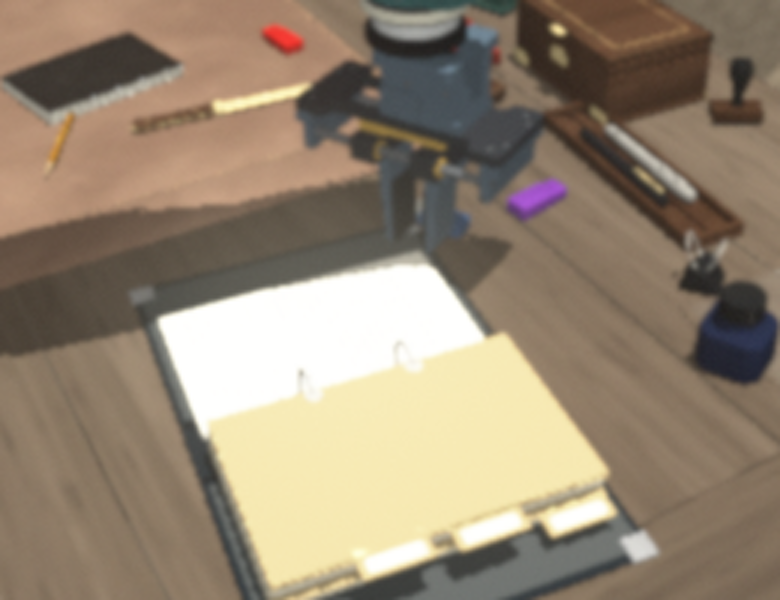

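View pics/t3.png

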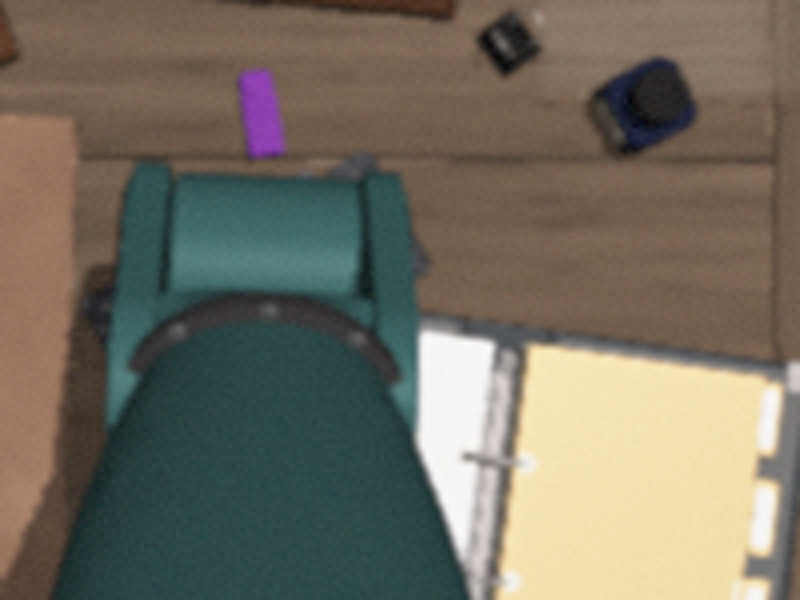

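>>> move_arm(
  increments=[
    [[0.0,0,0.008,0,0,0],[0.0,0,0.016,0,0,0],[0.0,0,0.024,0,0,0],[0.0,0,0.03,0,0,0],[0.0,0,0.03,0,0,0],[0.0,0,0.02,0,0,0],[-0.03,0,0.01,0,0,0],[-0.07,0,-0.01,0,0,0],[-0.11,0,-0.05,0,0,0],[-0.15,0,-0.09,0,0,0],[-0.18,0,-0.12,0,0,0],[-0.18,0,-0.15,0,0,0]],
  ],
  gripper=0.0912,
)

```text
time: 5.92
tcp_pos: [470.2, -62.4, 200.8]
tcp_rot: [-0.388, 1.532, 0.387]
wrist_force: [0.1, -1.0, 1.2]
finger_gap: 90.9
```

Run:
```python
from h import *
s=manip.state();print(s["tcp_pos"],s["q"],s["time"],s["wrist_force"])
im=optics.snapshot("side"); crop("side",im,140,160,400,360,3,"pics/s4.png")
for d in nets.find_in("side","eraser")[:3]: print(d)
```

```text
[470.21986566 -62.37530956 200.80629056] [-1.81378372e-01  6.24521934e-02  2.20045151e+00  8.80045502e-04
  8.75257141e-01 -2.24691806e+00] 5.9167 [ 0.13038403 -0.96271258  1.15351749]
{'rect': [317.6, 227.3, 21.0, 10.5], 'score': 0.63}
{'rect': [290.7, 226.5, 17.8, 8.4], 'score': 0.62}
```

View pics/s4.png

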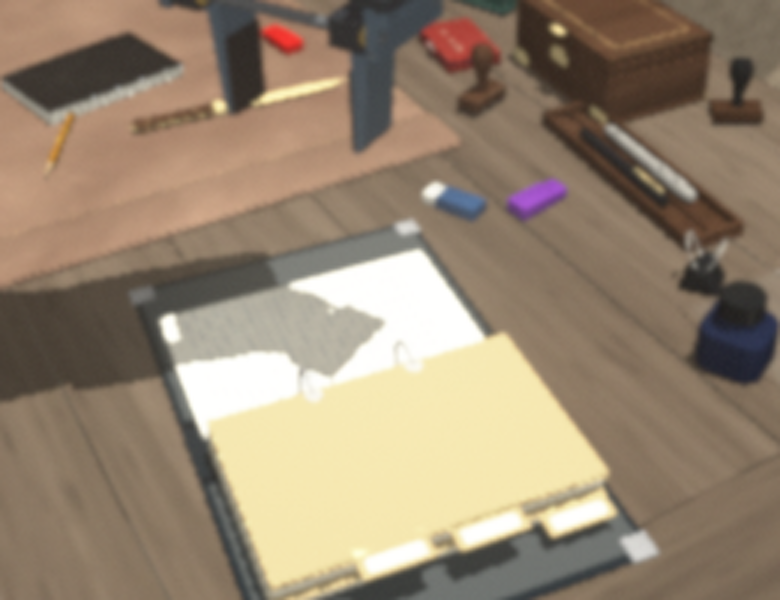

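```bash
cat > kin.py <<'E'
from h import *
from scipy.optimize import least_squares
def fk(q,P,s4=1):
    a1,L2,L3,a3,dz,Lt=P
    Rz=lambda a:Ro.from_euler('z',a).as_matrix(); Ry=lambda a:Ro.from_euler('y',a).as_matrix()
    b=Rz(q[0]); F=b@Ry(q[1]+q[2])
    pw=b@np.array([a1,0,dz+Lt])+b@Ry(q[1])@[0,0,L2]+F@[a3,0,L3]
    R=F@Rz(s4*q[3])@Ry(q[4])@Rz(q[5])
    return pw+R[:,2]*Lt, np.stack([R[:,2],-R[:,0],-R[:,1]],1)
LO=np.array([-2.77,-.74,0,-1.06,.31,-3.08]);HI=np.array([2.77,2.19,2.66,4.2,2.87,3.08])
def ik(R,p,P,q0,s4=1):
    def f(q):
        pp,RR=fk(q,P,s4); return np.r_[(pp-p)/300,Ro.from_matrix(RR.T@R).as_rotvec()]
    o=least_squares(f,np.clip(q0,LO+1e-3,HI-1e-3),bounds=(LO,HI)); return o.x,np.abs(o.fun).max()
E
python3 - <<'E'
from kin import *
S=[([.379,1.735],699.6,232.3),([-.0993,2.28707],414.9,233.3),([.06245,2.20045],474.3,200.8)]
def res(P): 
    r=[]
    for (a,b),rr,z in S:
        r+=[P[0]+P[1]*np.sin(a)+P[2]*np.sin(a+b)+P[3]*np.cos(a+b)-rr, P[4]+P[1]*np.cos(a)+P[2]*np.cos(a+b)-P[3]*np.sin(a+b)-z]
    return r
# regularised towards typical
o=least_squares(lambda P: np.r_[res(P),(P-np.array([150,500,500,0,200]))*1e-3],[150,500,500,0,200]); print(np.round(o.x,1),np.round(res(o.x),2))
E
```

```text
[  2.1 550.6 598.7  36.1  61.2] [ 0.    0.04 -0.01 -0.08  0.    0.04]
```

Run:
```python
from kin import *
s=manip.state(); q0=np.array(s["q"])
Yb=bw(0,1,0)-bw(0,0,0); Z=np.array([0,0,1.])
E=bw(-35,-164,33.75)
for Lt in (250,):
  P=[2.1,550.6,598.7,36.1,61.2,Lt]
  for s4 in (1,-1):
    for sg in (1,-1):
      for th in (30,45,60,90):
        t=np.radians(th); d=Yb*np.cos(t)-Z*np.sin(t); n=Yb*np.sin(t)+Z*np.cos(t)
        p=E-6*n+12*d+45.5*n-19*d; R=mk(d,sg*n)
        best_=min((ik(R,p,P,np.array([-.6,.1,2.2,q4,1,q6]),s4) for q4 in (-1,0,1.5,3) for q6 in (-2,0,1.5)),key=lambda z:z[1])
        print(Lt,s4,sg,th,np.round(best_[0],2),round(best_[1],4),np.round(p))
```

```text
250 1 1 30 [-0.93  0.7   1.91  0.65  1.45 -2.78] 0.0 [ 402. -288.   71.]
250 1 1 45 [-0.87  0.58  2.    0.59  1.22 -2.71] 0.0 [ 403. -279.   67.]
250 1 1 60 [-0.79  0.49  2.08  0.49  0.98 -2.6 ] 0.0 [ 404. -271.   60.]
250 1 1 90 [-0.57  0.38  2.22 -0.    0.54 -2.02] 0.0 [ 406. -262.   41.]
250 1 -1 30 [-0.93  0.7   1.91  0.65  1.45  0.36] 0.0 [ 402. -288.   71.]
250 1 -1 45 [-0.87  0.58  2.    0.59  1.22  0.43] 0.0 [ 403. -279.   67.]
250 1 -1 60 [-0.79  0.49  2.08  0.49  0.98  0.54] 0.0 [ 404. -271.   60.]
250 1 -1 90 [-0.57  0.38  2.22  0.    0.54  1.13] 0.0 [ 406. -262.   41.]
250 -1 1 30 [-0.93  0.7   1.91 -0.65  1.45 -2.78] 0.0 [ 402. -288.   71.]
250 -1 1 45 [-0.87  0.58  2.   -0.59  1.22 -2.71] 0.0 [ 403. -279.   67.]
250 -1 1 60 [-0.79  0.49  2.08 -0.49  0.98 -2.6 ] 0.0 [ 404. -271.   60.]
250 -1 1 90 [-0.57  0.38  2.22 -0.    0.54 -2.02] 0.0 [ 406. -262.   41.]
250 -1 -1 30 [-0.93  0.7   1.91 -0.65  1.45  0.36] 0.0 [ 402. -288.   71.]
250 -1 -1 45 [-0.87  0.58  2.   -0.59  1.22  0.43] 0.0 [ 403. -279.   67.]
250 -1 -1 60 [-0.79  0.49  2.08 -0.49  0.98  0.54] 0.0 [ 404. -271.   60.]
250 -1 -1 90 [-0.57  0.38  2.22 -0.    0.54  1.13] 0.0 [ 406. -262.   41.]
```

```bash
cat >> kin.py <<'E'
Yb=bw(0,1,0)-bw(0,0,0); Z=np.array([0,0,1.])
def tilt(th):
    t=np.radians(th); d=Yb*np.cos(t)-Z*np.sin(t); n=Yb*np.sin(t)+Z*np.cos(t); return d,n,mk(d,n)
def tcpA(A,th):
    d,n,R=tilt(th); return A+45.5*n-19*d, R
E
python3 - <<'E'
from kin import *
s=manip.state(); 
d,n,R=tilt(45); E=bw(-35,-164,33.75)
p,_=tcpA(E-6*n+12*d,45); pre=p-100*Yb+120*Z
print(p,pre,row(R,pre), np.degrees(np.linalg.norm(row(R,pre)[3:])))
E
```

```text
[ 403.44977109 -278.54481895   66.63046533] [ 390.58551949 -377.71392216  186.63046533] [0.014, -0.241, -0.216, 0.59, -0.241, 0.76] 56.829239954629905
```

>>> move_arm(
  increments=[
    [[0.0,-0.024,-0.022,0.06,-0.024,0.076],[-0.02,-0.048,-0.043,0.118,-0.048,0.152],[-0.02,-0.072,-0.065,0.177,-0.072,0.228],[-0.02,-0.096,-0.086,0.236,-0.096,0.304],[-0.01,-0.12,-0.108,0.295,-0.12,0.38],[-0.01,-0.145,-0.13,0.354,-0.145,0.456],[0.0,-0.169,-0.151,0.413,-0.169,0.532],[0.0,-0.193,-0.173,0.472,-0.193,0.608],[0.01,-0.217,-0.194,0.531,-0.217,0.684],[0.014,-0.241,-0.216,0.59,-0.241,0.76],[0.014,-0.241,-0.216,0.59,-0.241,0.76],[0.014,-0.241,-0.216,0.59,-0.241,0.76]],
  ],
)

```text
time: 7.02
tcp_pos: [389.8, -378.7, 184.5]
tcp_rot: [0.708, 1.43, 0.512]
wrist_force: [0.7, 0.5, 0.0]
finger_gap: 91.4
```

Run:
```python
from kin import *
s=manip.state(); print(np.round(s["tcp_pos"],1),np.round(s["q"],3),s["time"],s["finger_gap"],s["wrist_force"])
Rc=Ro.from_rotvec(s["tcp_rot"]).as_matrix()
for s4 in (1,-1):
  for Lt in (200,250,300): print(s4,Lt,fk(s["q"],[2.1,550.6,598.7,36.1,61.2,Lt],s4)[0])
d,n,R=tilt(45); print(np.degrees(Ro.from_matrix(Rc.T@R).magnitude()))
E=bw(-35,-164,33.75); p,_=tcpA(E-6*n+12*d,45)
print("pre2",row(R,p-50*d),"ins",row(R,p))
im=optics.snapshot("wrist"); cv2.imwrite("pics/w5.png",im[:,:,::-1]); 
im=optics.snapshot("side"); crop("side",im,140,160,400,360,3,"pics/s5.png")
im=optics.snapshot("top"); crop("top",im,260,200,460,350,4,"pics/t5.png")
```

```text
[ 389.8 -378.7  184.5] [-1.021  0.48   1.85   0.464  1.484 -2.663] 7.0167 91.35667830332879 [0.72734502 0.46625634 0.01504138]
1 200 [ 366.305373   -427.47167927  169.96191912]
1 250 [ 370.92126535 -392.35643651  184.6686724 ]
1 300 [ 375.5371577  -357.24119376  199.37542568]
-1 200 [ 214.33064204 -520.5516677   169.96191912]
-1 250 [ 180.95285165 -508.70642206  184.6686724 ]
-1 300 [ 147.57506126 -496.86117641  199.37542568]
0.24644163740332325
pre2 [0.105, -0.012, 0.001, -0.004, 0.001, -0.002] ins [0.155, -0.012, 0.001, -0.004, 0.001, -0.002]
```

View pics/w5.png

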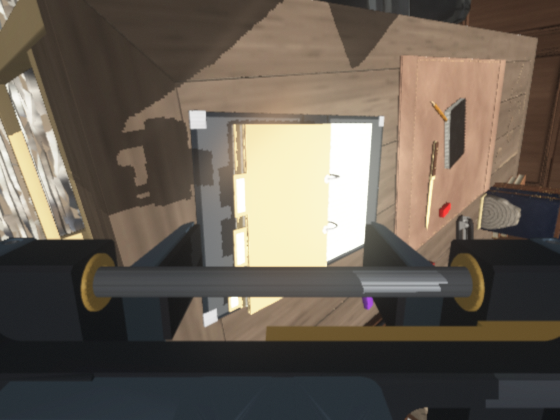

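View pics/s5.png

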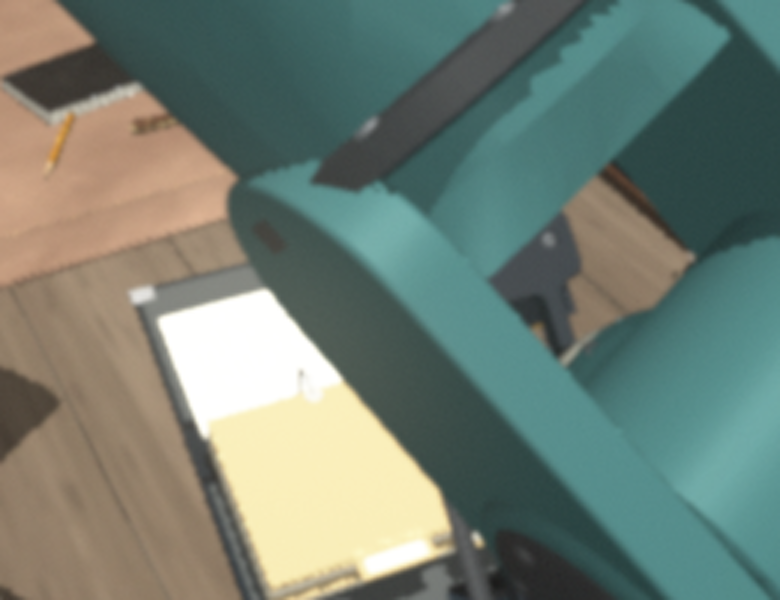

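View pics/t5.png

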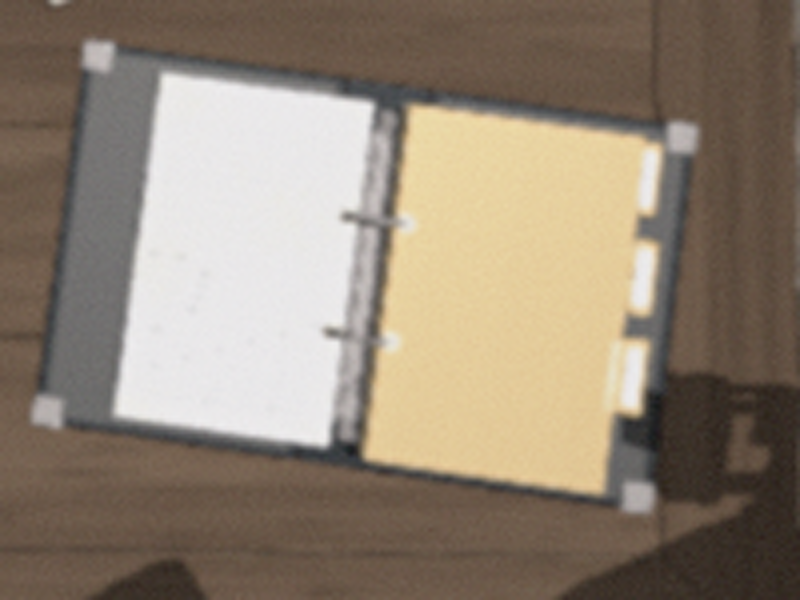

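Run:
```python
from kin import *
im=cv2.imread("pics/w5.png")[:,:,::-1]; crop("w",im,180,100,400,330,3.4/1.3,"pics/w5c.png")
k=optics.calibration("wrist")
for nm,b in dict(E=(-35,-164,33.75),E1=(-57,-164,36),E2=(-13,-164,36),N=(23,-164,31),c1=(-117,-188,3),c2=(117,-188,3),c3=(-117,188,3),l1=(-105,-148,36)).items():
    q=np.array(proj("wrist",bw(*b),k)); print(nm,np.round(q,1),np.round((q-[180,100])*3.4/1.3))
```

```text
E [227.7 195.2] [125. 249.]
E1 [228.2 173.3] [126. 192.]
E2 [230.  216.9] [131. 306.]
N [228.5 249.1] [127. 390.]
c1 [183.7 108.9] [10. 23.]
c2 [199.7 326.4] [ 51. 592.]
c3 [382.  114.8] [528.  39.]
l1 [239.7 122.1] [156.  58.]
```

View pics/w5c.png

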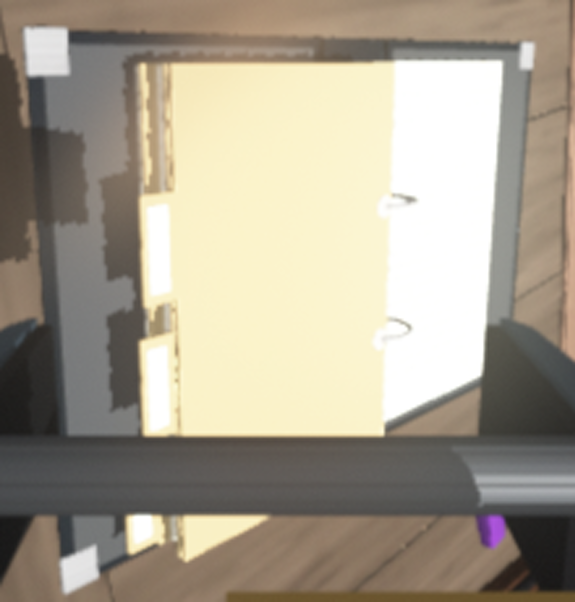

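```bash
sed -i 's/B=np.array(\[456.3,-143.2\])/B=np.array([456.4,-141.8])/' h.py
python3 - <<'E'
from kin import *
d,n,R=tilt(45); E=bw(-35,-164,33.75); p,_=tcpA(E-6*n+12*d,45)
print("pre2",row(R,p-50*d),"ins",row(R,p),p)
E
```

```text
pre2 [0.106, -0.014, -0.0, 0.001, -0.001, 0.001] ins [0.156, -0.014, -0.0, 0.001, -0.001, 0.001] [ 403.54977109 -277.14481895   66.63046533]
```

>>> move_arm(
  increments=[
    [[0.02,-0.014,0,0,0,0],[0.045,-0.014,0,0,0,0],[0.07,-0.014,0,0,0,0],[0.09,-0.014,0,0,0,0],[0.106,-0.014,0,0,0,0],[0.116,-0.014,0,0,0,0],[0.126,-0.014,0,0,0,0],[0.136,-0.014,0,0,0,0],[0.146,-0.014,0,0,0,0],[0.152,-0.014,0,0,0,0],[0.156,-0.014,0,0,0,0],[0.156,-0.014,0,0,0,0]],
  ],
)

```text
time: 8.17
tcp_pos: [403.8, -276.6, 65.7]
tcp_rot: [0.703, 1.431, 0.514]
wrist_force: [-0.6, 0.8, 0.3]
finger_gap: 91.0
```

Run:
```python
from kin import *
s=manip.state(); print(np.round(s["tcp_pos"],1),np.round(s["q"],3),s["time"],s["finger_gap"],s["wrist_force"])
d,n,R=tilt(45); E=bw(-35,-164,33.75); p,_=tcpA(E-6*n+12*d,45)
print("ins",row(R,p),p)
im=optics.snapshot("wrist"); cv2.imwrite("pics/w6.png",im[:,:,::-1]); 
im=optics.snapshot("side"); crop("side",im,240,260,440,410,4,"pics/s6.png")
im=optics.snapshot("top"); crop("top",im,360,220,480,340,5,"pics/t6.png")
```

```text
[ 403.8 -276.6   65.7] [-0.909  0.588  1.994  0.562  1.229 -2.73 ] 8.1667 91.00286024955234 [-0.64649854  0.83734696  0.26501628]
ins [-0.001, 0.0, -0.0, 0.0, -0.001, 0.0] [ 403.54977109 -277.14481895   66.63046533]
```

View pics/w6.png

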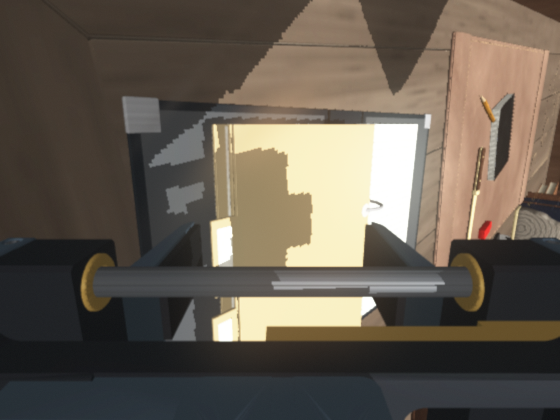

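View pics/s6.png

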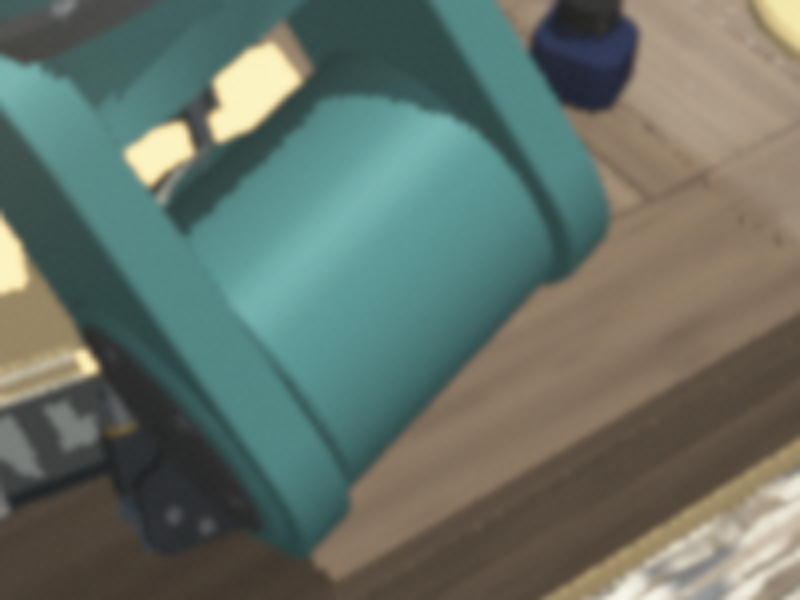

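View pics/t6.png

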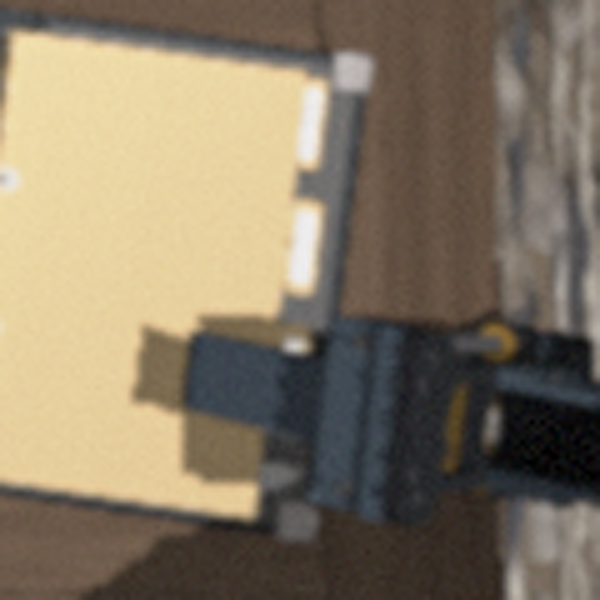

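```bash
cat >> kin.py <<'E'
def pose(phi,th,s=12,c=0):
    f=np.radians(phi); d,n,R=tilt(th)
    y=-164*np.cos(f)+11.75*np.sin(f); z=164*np.sin(f)+11.75*np.cos(f)+22
    return (*tcpA(bw(-35,y,z)-c*n+s*d,th),)
def plan(L,s=12):
    s0=manip.state(); base=(Ro.from_rotvec(s0["tcp_rot"]).as_matrix(),np.array(s0["tcp_pos"]))
    for phi,th in L:
        p,R=pose(phi,th,s); print(phi,th,row(R,p,base=base),np.round(p))
E
python3 - <<'E'
from kin import *
P=[2.1,550.6,598.7,36.1,61.2,270]; q=np.array(manip.state()["q"])
for phi in range(0,121,10):
    th=min(max(45,phi),90); p,R=pose(phi,th); qn,e=ik(R,p,P,q); print(phi,th,np.round(p),np.round(qn,2),round(e,4)); q=qn
plan([(x,45) for x in (0,2,4,6,9,12,15,18,21,24,27,30)])
E
```

```text
0 45 [ 404. -273.   71.] [-0.88  0.59  1.99  0.58  1.22 -2.72] 0.0
10 45 [ 405. -268.   99.] [-0.88  0.54  2.    0.58  1.26 -2.69] 0.0
20 45 [ 406. -259.  126.] [-0.87  0.49  2.01  0.58  1.29 -2.66] 0.0
30 45 [ 408. -245.  151.] [-0.85  0.43  2.03  0.58  1.31 -2.63] 0.0
40 45 [ 410. -227.  174.] [-0.82  0.38  2.05  0.59  1.33 -2.6 ] 0.0
50 50 [ 413. -203.  190.] [-0.76  0.29  2.1   0.57  1.27 -2.53] 0.0
60 60 [ 417. -173.  199.] [-0.65  0.17  2.16  0.5   1.14 -2.38] 0.0
70 70 [ 421. -142.  202.] [-0.52  0.08  2.21  0.38  1.02 -2.19] 0.0
80 80 [ 425. -111.  200.] [-0.36  0.02  2.25  0.21  0.92 -1.94] 0.0
90 90 [429. -81. 193.] [-0.19  0.01  2.27  0.    0.86 -1.63] 0.0
100 90 [433. -52. 188.] [-0.12  0.02  2.28  0.    0.85 -1.56] 0.0
110 90 [436. -26. 179.] [-0.06  0.03  2.28  0.    0.83 -1.5 ] 0.0
120 90 [439.  -1. 165.] [-0.    0.06  2.28  0.    0.79 -1.44] 0.0
0 45 [0.0, 0.006, -0.001, 0.001, -0.0, 0.001] [ 404. -273.   71.]
2 45 [-0.004, 0.011, -0.001, 0.001, -0.0, 0.001] [ 404. -272.   77.]
4 45 [-0.007, 0.015, -0.001, 0.001, -0.0, 0.001] [ 404. -272.   82.]
6 45 [-0.01, 0.02, -0.001, 0.001, -0.0, 0.001] [ 404. -271.   88.]
9 45 [-0.015, 0.027, -0.001, 0.001, -0.0, 0.001] [ 405. -269.   96.]
12 45 [-0.02, 0.035, -0.001, 0.001, -0.0, 0.001] [ 405. -267.  105.]
15 45 [-0.024, 0.042, -0.001, 0.001, -0.0, 0.001] [ 405. -264.  113.]
18 45 [-0.027, 0.05, -0.001, 0.001, -0.0, 0.001] [ 406. -261.  121.]
21 45 [-0.03, 0.058, -0.001, 0.001, -0.0, 0.001] [ 406. -258.  129.]
24 45 [-0.033, 0.066, -0.001, 0.001, -0.0, 0.001] [ 407. -254.  137.]
27 45 [-0.035, 0.075, -0.001, 0.001, -0.0, 0.001] [ 407. -250.  144.]
30 45 [-0.037, 0.083, -0.001, 0.001, -0.0, 0.001] [ 408. -245.  151.]
```

>>> move_arm(
  increments=[
    [[0.0,0.003,0,0,0,0],[0.0,0.006,0,0,0,0],[-0.002,0.009,0,0,0,0],[-0.004,0.012,0,0,0,0],[-0.007,0.016,0,0,0,0],[-0.01,0.021,0,0,0,0],[-0.014,0.027,0,0,0,0],[-0.018,0.034,0,0,0,0],[-0.023,0.042,0,0,0,0],[-0.026,0.05,0,0,0,0],[-0.03,0.058,0,0,0,0],[-0.03,0.058,0,0,0,0]],
  ],
)

```text
time: 9.32
tcp_pos: [407.0, -257.8, 130.2]
tcp_rot: [0.701, 1.43, 0.513]
wrist_force: [-0.1, -0.4, 0.4]
finger_gap: 91.2
```

Run:
```python
from kin import *
s=manip.state(); print(np.round(s["tcp_pos"],1),s["time"],s["wrist_force"])
im=optics.snapshot("wrist"); cv2.imwrite("pics/w7.png",im[:,:,::-1]); 
im=optics.snapshot("side"); cv2.imwrite("pics/s7.png",im[:,:,::-1])
im=optics.snapshot("top"); crop("top",im,330,220,480,340,5,"pics/t7.png")
plan([(21,45),(24,45),(27,45),(30,45),(33,45),(36,45),(39,45),(42,45),(45,47),(48,50),(51,53),(54,56),(57,59),(60,62)])
```

```text
[ 407.  -257.8  130.2] 9.3167 [-0.12085215 -0.44633269  0.37960339]
21 45 [-0.0, 0.0, -0.001, 0.001, -0.0, 0.001] [ 406. -258.  129.]
24 45 [-0.003, 0.008, -0.001, 0.001, -0.0, 0.001] [ 407. -254.  137.]
27 45 [-0.005, 0.017, -0.001, 0.001, -0.0, 0.001] [ 407. -250.  144.]
30 45 [-0.007, 0.025, -0.001, 0.001, -0.0, 0.001] [ 408. -245.  151.]
33 45 [-0.009, 0.033, -0.001, 0.001, -0.0, 0.001] [ 408. -240.  158.]
36 45 [-0.01, 0.042, -0.001, 0.001, -0.0, 0.001] [ 409. -235.  165.]
39 45 [-0.01, 0.051, -0.001, 0.001, -0.0, 0.001] [ 410. -229.  171.]
42 45 [-0.01, 0.059, -0.001, 0.001, -0.0, 0.001] [ 411. -223.  178.]
45 47 [-0.008, 0.068, -0.0, 0.001, -0.0, -0.034] [ 412. -216.  182.]
48 50 [-0.005, 0.077, -0.0, 0.001, -0.0, -0.086] [ 413. -207.  186.]
51 53 [-0.001, 0.085, -0.0, 0.001, 0.0, -0.138] [ 414. -199.  190.]
54 56 [0.003, 0.094, -0.0, 0.001, 0.0, -0.191] [ 415. -190.  193.]
57 59 [0.007, 0.102, -0.0, 0.001, 0.0, -0.243] [ 416. -181.  195.]
60 62 [0.012, 0.11, -0.0, 0.001, 0.0, -0.296] [ 417. -172.  197.]
```

View pics/w7.png

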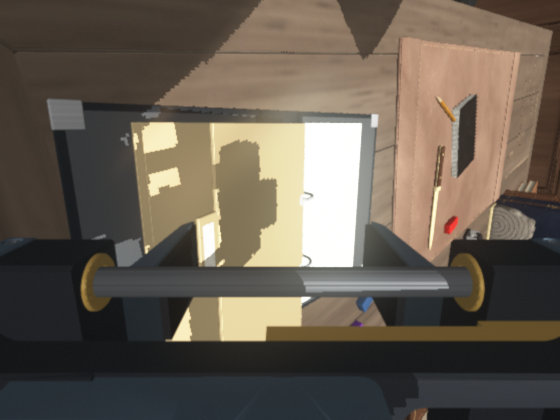

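View pics/s7.png

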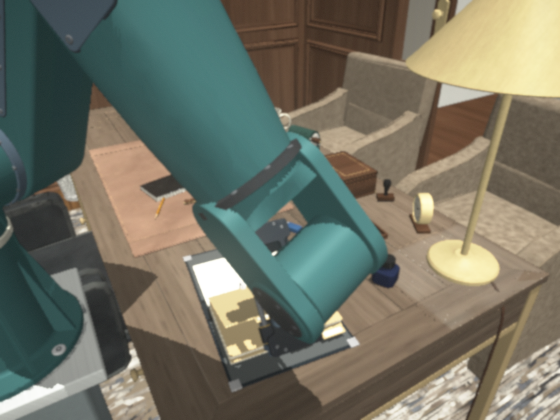

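View pics/t7.png

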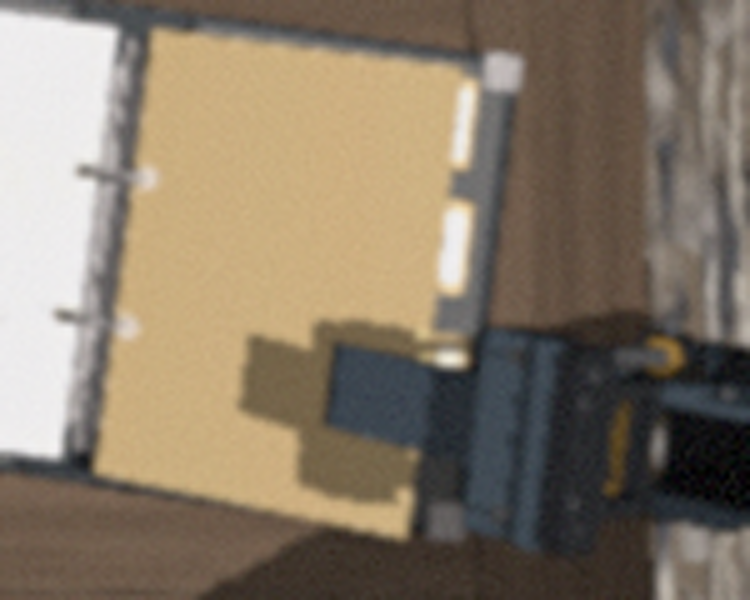

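>>> move_arm(
  increments=[
    [[-0.003,0.008,0,0,0,0],[-0.005,0.017,0,0,0,0],[-0.007,0.025,0,0,0,0],[-0.009,0.033,0,0,0,0],[-0.01,0.042,0,0,0,0],[-0.01,0.051,0,0,0,0],[-0.01,0.059,0,0,0,0],[-0.008,0.068,0,0,0,-0.034],[-0.005,0.077,0,0,0,-0.086],[-0.001,0.085,0,0,0,-0.138],[0.003,0.094,0,0,0,-0.191],[0.007,0.102,0,0,0,-0.243]],
  ],
)

```text
time: 10.47
tcp_pos: [416.4, -180.6, 196.2]
tcp_rot: [0.517, 1.492, 0.322]
wrist_force: [-0.5, -0.3, -0.5]
finger_gap: 91.0
```

Run:
```python
from kin import *
s=manip.state(); print(np.round(s["tcp_pos"],1),s["time"],s["wrist_force"],np.round(s["q"],2))
im=optics.snapshot("wrist"); cv2.imwrite("pics/w8.png",im[:,:,::-1]); 
im=optics.snapshot("top"); crop("top",im,330,220,480,340,5,"pics/t8.png")
plan([(57,59),(60,62),(63,65),(66,68),(69,71),(72,74),(75,77),(78,80),(81,83),(84,86),(87,88),(90,90),(93,90),(96,90)])
```

```text
[ 416.4 -180.6  196.2] 10.4667 [-0.47176749 -0.2948463  -0.54912361] [-0.7   0.18  2.16  0.49  1.16 -2.42]
57 59 [0.001, -0.002, -0.0, 0.003, 0.0, 0.002] [ 416. -181.  195.]
60 62 [0.004, 0.007, -0.0, 0.003, 0.001, -0.051] [ 417. -172.  197.]
63 65 [0.007, 0.016, -0.0, 0.003, 0.001, -0.103] [ 418. -163.  199.]
66 68 [0.011, 0.024, -0.0, 0.003, 0.001, -0.155] [ 420. -154.  200.]
69 71 [0.015, 0.033, -0.0, 0.003, 0.001, -0.208] [ 421. -144.  201.]
72 74 [0.02, 0.041, -0.0, 0.003, 0.001, -0.26] [ 422. -135.  201.]
75 77 [0.025, 0.049, -0.0, 0.003, 0.001, -0.313] [ 423. -126.  201.]
78 80 [0.03, 0.056, -0.0, 0.003, 0.001, -0.365] [ 424. -116.  200.]
81 83 [0.036, 0.064, -0.0, 0.003, 0.001, -0.417] [ 426. -107.  198.]
84 86 [0.043, 0.07, -0.0, 0.003, 0.001, -0.47] [427. -98. 196.]
87 88 [0.048, 0.077, -0.0, 0.003, 0.001, -0.505] [428. -89. 195.]
90 90 [0.055, 0.084, -0.0, 0.003, 0.001, -0.539] [429. -81. 193.]
93 90 [0.06, 0.091, -0.0, 0.003, 0.001, -0.539] [430. -72. 192.]
96 90 [0.065, 0.097, -0.0, 0.003, 0.001, -0.539] [431. -64. 191.]
```

View pics/w8.png

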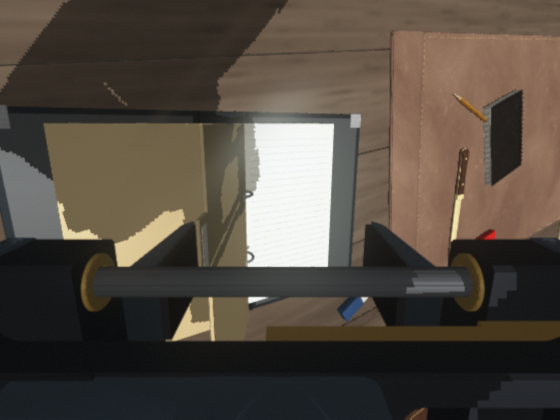

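View pics/t8.png

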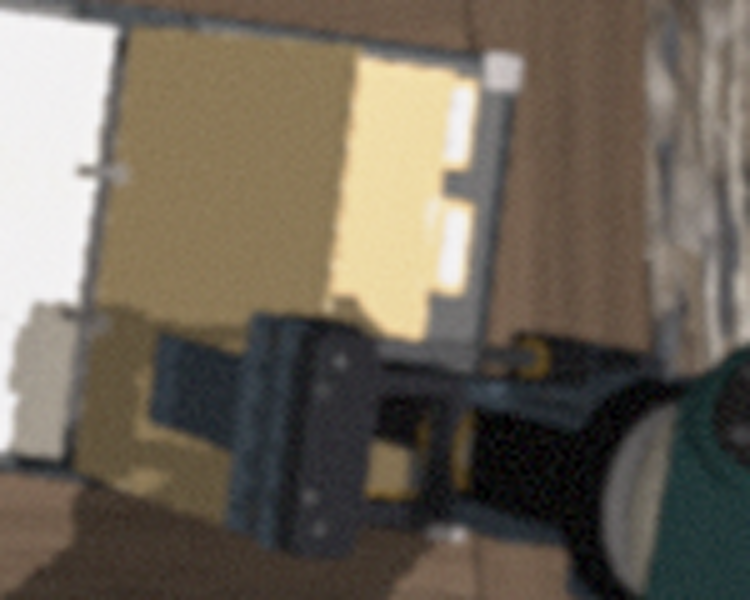

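>>> move_arm(
  increments=[
    [[0.004,0.007,0,0,0,-0.051],[0.007,0.016,0,0,0,-0.103],[0.011,0.024,0,0,0,-0.155],[0.015,0.033,0,0,0,-0.208],[0.02,0.041,0,0,0,-0.26],[0.025,0.049,0,0,0,-0.313],[0.03,0.056,0,0,0,-0.365],[0.036,0.064,0,0,0,-0.417],[0.043,0.07,0,0,0,-0.47],[0.048,0.077,0,0,0,-0.505],[0.055,0.084,0,0,0,-0.539],[0.06,0.091,0,0,0,-0.539]],
  ],
)

```text
time: 11.57
tcp_pos: [430.0, -71.0, 191.6]
tcp_rot: [0.099, 1.568, -0.099]
wrist_force: [-0.2, 0.1, -0.3]
finger_gap: 91.1
```

Run:
```python
from kin import *
s=manip.state(); print(np.round(s["tcp_pos"],1),s["time"],s["wrist_force"],np.round(s["q"],2))
im=optics.snapshot("wrist"); cv2.imwrite("pics/w9.png",im[:,:,::-1]); 
im=optics.snapshot("side"); cv2.imwrite("pics/s9.png",im[:,:,::-1])
plan([(93,90),(96,90),(99,90),(102,90),(105,90),(108,90),(111,90),(114,90),(117,90),(120,90)])
```

```text
[430.  -71.  191.6] 11.5667 [-0.20342613  0.05696491 -0.3474413 ] [-0.22  0.01  2.27 -0.    0.85 -1.66]
93 90 [-0.0, -0.001, 0.0, 0.004, 0.0, -0.002] [430. -72. 192.]
96 90 [0.001, 0.007, 0.0, 0.004, 0.0, -0.002] [431. -64. 191.]
99 90 [0.003, 0.016, 0.0, 0.004, 0.0, -0.002] [432. -55. 189.]
102 90 [0.005, 0.024, 0.0, 0.004, 0.0, -0.002] [433. -47. 187.]
105 90 [0.007, 0.032, 0.0, 0.004, 0.0, -0.002] [434. -39. 184.]
108 90 [0.011, 0.04, 0.0, 0.004, 0.0, -0.002] [436. -31. 181.]
111 90 [0.014, 0.048, 0.0, 0.004, 0.0, -0.002] [437. -23. 178.]
114 90 [0.018, 0.056, 0.0, 0.004, 0.0, -0.002] [438. -15. 174.]
117 90 [0.022, 0.063, 0.0, 0.004, 0.0, -0.002] [438.  -8. 170.]
120 90 [0.027, 0.071, 0.0, 0.004, 0.0, -0.002] [439.  -1. 165.]
```

View pics/w9.png

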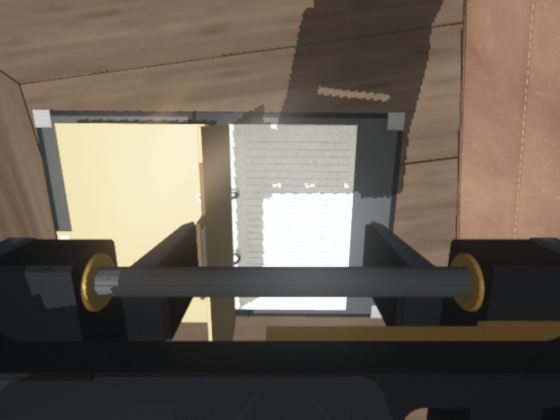

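View pics/s9.png

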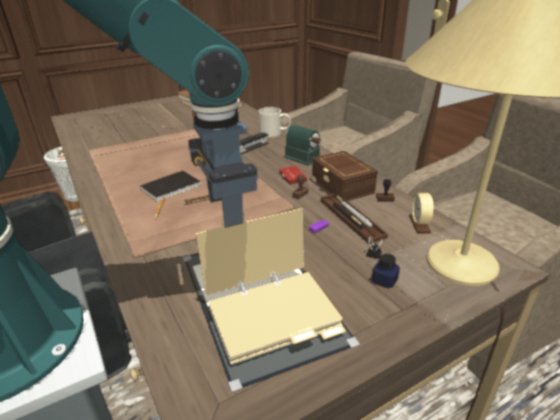

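>>> move_arm(
  increments=[
    [[0.001,0.007,0,0,0,0],[0.003,0.016,0,0,0,0],[0.005,0.024,0,0,0,0],[0.007,0.032,0,0,0,0],[0.011,0.04,0,0,0,0],[0.014,0.048,0,0,0,0],[0.018,0.056,0,0,0,0],[0.022,0.063,0,0,0,0],[0.024,0.067,0,0,0,0],[0.01,0.067,0,0,0,0],[-0.03,0.06,0,0,0,0],[-0.07,0.05,0,0,0,0]],
  ],
)

```text
time: 12.67
tcp_pos: [435.2, -20.9, 261.7]
tcp_rot: [0.099, 1.572, -0.095]
wrist_force: [1.9, -0.5, 0.2]
finger_gap: 91.0
```

Run:
```python
from kin import *
s=manip.state(); print(np.round(s["tcp_pos"],1),s["time"],s["wrist_force"],np.round(s["q"],2))
im=optics.snapshot("side"); cv2.imwrite("pics/s10.png",im[:,:,::-1])
```

```text
[435.2 -20.9 261.7] 12.6667 [ 1.89253971 -0.45412644  0.2352426 ] [-0.1  -0.1   2.23  0.    1.02 -1.55]
```

View pics/s10.png

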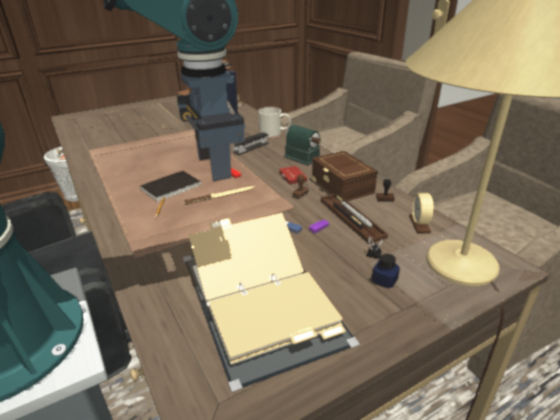

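Falling slowly on its own. I wait with the arm raised a little further.

>>> move_arm(
  increments=[
    [[-0.02,0,0,0,0,0],[-0.04,0,0,0,0,0],[-0.04,0,0,0,0,0],[-0.04,0,0,0,0,0],[-0.04,0,0,0,0,0],[-0.04,0,0,0,0,0],[-0.04,0,0,0,0,0],[-0.04,0,0,0,0,0],[-0.04,0,0,0,0,0],[-0.04,0,0,0,0,0],[-0.04,0,0,0,0,0],[-0.04,0,0,0,0,0]],
  ],
)

```text
time: 13.72
tcp_pos: [438.6, -22.6, 310.0]
tcp_rot: [0.098, 1.562, -0.096]
wrist_force: [-0.3, 0.0, -0.5]
finger_gap: 90.9
```

>>> move_arm(
  increments=[
    [[0,0,0,0,0,0],[0,0,0,0,0,0],[0,0,0,0,0,0],[0,0,0,0,0,0],[0,0,0,0,0,0],[0,0,0,0,0,0],[0,0,0,0,0,0],[0,0,0,0,0,0],[0,0,0,0,0,0],[0,0,0,0,0,0],[0,0,0,0,0,0],[0,0,0,0,0,0]],
  ],
)

```text
time: 14.72
tcp_pos: [438.6, -22.6, 310.0]
tcp_rot: [0.098, 1.561, -0.096]
wrist_force: [-0.3, -0.1, 0.9]
finger_gap: 91.3
```

Run:
```python
from kin import *
s=manip.state(); print(np.round(s["tcp_pos"],1),s["time"],s["wrist_force"])
im=optics.snapshot("side"); crop("side",im,150,180,410,390,3,"pics/s11.png")
k=optics.calibration("side")
for n,b in dict(flat1=(-105,148,10.5),flat2=(105,148,10.5),up1=(-105,147,21),tabE=(-35,164,10.5),nt=(23,-164,31)).items(): print(n,np.round((np.array(proj("side",bw(*b),k))-[150,180])*3))
```

```text
[438.6 -22.6 310. ] 14.7167 [-0.3250598  -0.093722    0.88099764]
flat1 [125. 250.]
flat2 [387. 181.]
up1 [124. 239.]
tabE [211. 214.]
nt [469. 480.]
```

View pics/s11.png

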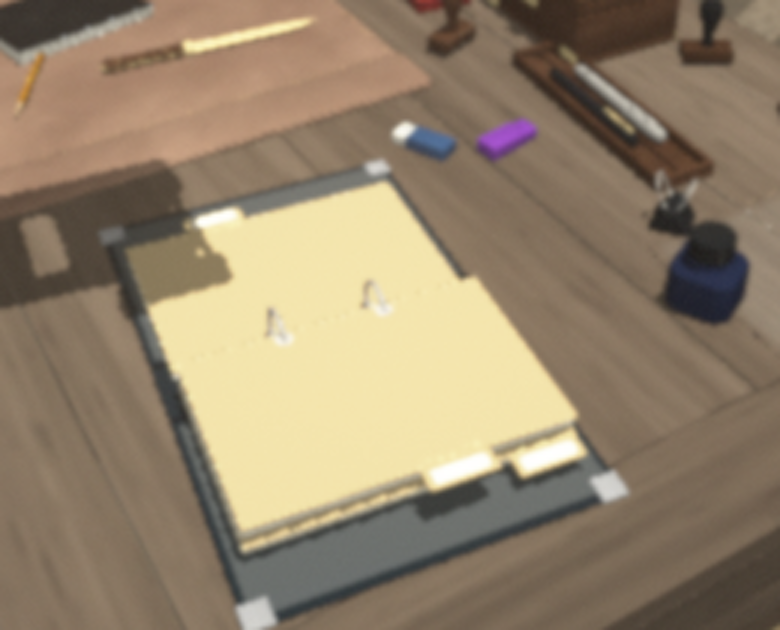

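>>> move_arm(
  increments=[
    [[0,0,0,0,0,0],[0,0,0,0,0,0],[0,0,0,0,0,0],[0,0,0,0,0,0],[0,0,0,0,0,0],[0,0,0,0,0,0],[0,0,0,0,0,0],[0,0,0,0,0,0],[0,0,0,0,0,0],[0,0,0,0,0,0],[0,0,0,0,0,0],[0,0,0,0,0,0]],
  ],
)

```text
time: 15.77
tcp_pos: [438.6, -22.6, 310.0]
tcp_rot: [0.098, 1.562, -0.096]
wrist_force: [-0.3, -0.3, 0.8]
finger_gap: 91.3
```

Run:
```python
from kin import *
im=optics.snapshot("side"); crop("side",im,150,180,410,390,3,"pics/s12.png")
a=cv2.imread("pics/s11.png").astype(int);b=cv2.imread("pics/s12.png").astype(int)
d=np.abs(a-b).max(2); print(d.max(),(d>25).sum(), d[150:360,90:470].max())
k=optics.calibration("side")
p=atz("side",np.array([424,141])/3+[150,180],6,k); print("eraser",p,wb(p))
```

```text
28 11 4
eraser [638.33295838  29.68331774   6.        ] [158.3612378  193.46278187]
```

```bash
python3 -c "
from workcell import job; print(job.job_done())"
```

```text
the job is handed in; nothing more can be done
None
```

The job is done and handed in at about 15.8 s of the 53 s limit; handing in reported no verdict.

- **Eraser:** I pushed it with both fingertips across the page corner onto the desk. Its centre is at about binder x = 158, y = 193 mm, roughly 41 mm outside the far edge of the cover.
- **Front divider:** I put the lower finger of the open gripper under the tab and carried the leaf up past upright to about 118°. It then fell onto the left-hand page by itself.

**Last checks (side camera):**
- The divider's corners and tab lie within about 2 mm of where they should be when flat, and nothing on it moved over a 1 s wait.
- The next divider is still flat on the right.
- The ink bottle, binder clip, letter opener and look-alike erasers look where they were; I checked these by eye only.
- The measured wrist forces, read at the end of each move, stayed within about 2 N.
- The arm is parked clear above the binder, touching nothing.

**One disagreement:** the top, side and wrist cameras differed by 3–4 mm on where the binder lies across its spine. I used a position in between, and it caused no trouble.

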